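Lay the last shelf bar in the jig, hold its leg at the mark and close the cam lever

ROBOT

A 7-joint arm with a two-finger parallel gripper is mounted at the origin on the work surface. World frame = base frame: x ahead of the robot, y to its left, z up, the work surface at z = 0. Lengths are in m, angles in degrees, forces in N, time in s.
With the tool pointing down it reaches from about 0.425 to 0.875 m from the base axis. Payload 4.7 kg.
Tool frame: the origin (TCP) lies at the very end of the fingers, on their centre line; the grasp point (between the pads) lies 19 mm behind it; x points along the fingers, z is the direction in which the jaws open and shut, and the axes are right-handed (so a half turn about x gives the same grasp; the last joint's range is limited). The gripper opens to 87 mm and grips with 3 to 60 N. Pads are 19 mm wide; open, the fingers measure 117 mm over their backs; the gripper's body (75 mm by 190 mm) begins 51 mm behind the grasp point.
Start: joints at [-69.723, 18.392, -4.016, 83.108, 1.295, 78.541, -3.26], TCP at [0.217, 0.613, 0.223] pointing down, gripper open.
Joint ranges: [-163.93, 163.93], [-17.29, 119.83], [-79.2, 71.16], [3.27, 140.29], [-89.18, 269.18], [5.43, 117.66], [-154.24, 154.24]. Speed limits (degrees/s): [147.25, 147.25, 180, 180, 180, 180, 180].

INTERFACE

Orientations are given as [roll, pitch, yaw] about the fixed x, y, z axes, in that order (R = Rz(yaw) Ry(pitch) Rx(roll)).
In Python, from cell import env gives the robot as it stands. The module is installed in compiled form; this text tells all that it offers.
- The arm moves only by the tool drive_tool, never from a script. Its argument "increments" is a list of rows, each a list of 2 entries, a list of its own where there are three numbers: the shift along the tool's x, y, z scaled (see below), then the turn, a rotation vector about the tool's x, y, z scaled (see below). In form: [[[dx, dy, dz], [wx, wy, wz]], ...]. A call has 1 to 10 rows; each row shifts and turns the commanded pose from where the row before left it, along the tool's axes as they then stand; what a row does not reach is not made up. The controller multiplies each number of a shift by 0.04 m and each number of a turn by 120 degrees. A row lasts 1/10 s, in which the tool goes at most 50 mm and 8.59 degrees, less where a joint would pass 70% of its speed; a pose out of reach is approached as far as the arm can. A call with a number of a shift or a turn outside -1 to 1 is refused whole. A call with a gripper value outside its range is refused whole. "hand" is the gripper's target within -1 to 1 (fully open at 1, half-way at 0, shut at -1), set as the call begins (left out, the last holds). The fingers move at their own pace and stop on an object; "squeeze" is the grip in N (left out, the last holds). Time passes only in rows, so rows that do not move let the fingers close. It gives the time, the measured TCP pose, the force and the opening at its end, in the units of the state.
- env.get_obs(): the state, without advancing time (a new reading comes with each control period).
- env.read_camera(name): name is "scene" or "top" or "wrist"; returns a dict with "frame" (400x640x3 uint8, red, green, blue), "fx", "fy", "cx", "cy" (pixels), "R" (3x3) and "t" (3): a world point X has camera coordinates R X + t. Camera axes: x right, y down, z forward; pixel columns grow to the right and rows downward; lengths in m; the calibration is good to about 2 mm. A picture is of the moment at which its call begins. There is no depth.
- env.sign_off(): hands the job in, once; it reports no verdict.
The state is a dict: "time_s": time; "qpos": joint angles; "joint_velocities": joint speeds; "effort": joint torques, N m; "tool_pos": TCP position; "tool_rot": TCP orientation; "force": force on the tool from outside, world axes, zero at the start; "wrist_torque": the same for the moment, N m; "grip_width": finger opening in m.
Only numpy, scipy, OpenCV 4.12 (cv2) and the standard library are available. Lean on these libraries where they do the work, as an engineer would, in place of code of your own. Each camera call takes 0.05 s, during which the arm holds its last target.

TASK

Lay the loose shelf bar flat, without dropping it, centred on the cork strip in the jig's empty lane, with its wide head at the same end as the two bars already there, and let go of it; leave those two where they lie. Then draw the jig's sprung sliding leg towards the near stop until its pointer lines up with the index tab and, while holding it there, squeeze its cam lever fully closed against the upright fin; do not close the lever anywhere but at the tab. Finish still holding the leg at the mark with the lever closed: do not let go.

Things in the scene. Friction and masses are not known exactly. Their poses are not given: they have to be found in the camera images.
- bar: the loose dark steel shelf bar lying on the table: a straight bar 150 long (its x), 16 wide (its y), 24 high (its z), 220 g within some 30 percent, with a wide head (18 long, 32 wide, 24 high) at its -x end. Origin: middle of its length and width, on its underside
- bar_mid (a point): centre of the loose bar, half-way up (12 mm over its underside); axes as the bar's. Grip it here across its 16 mm width
- bar_head (a point): centre of the loose bar's wide head, 66 mm from its middle along its -x, half-way up
- laid_a_mid (a point): centre (12 mm up) of one of the two like bars already lying in the jig, heads to the jig's -x end; axes as the bar's, x along it. To be left where it lies
- laid_b_mid (a point): the same for the other bar already lying in the jig
- strip_top (a point): centre of the top of a thin cork strip (100 x 28 mm, 2 mm thick, its top 10 mm over the table) that lies in the one empty lane of the jig, any of the three; x along the lane, away from the robot and the jig's near stop, z up. The loose bar's centre belongs over this point, with the bar's x along this x, so its head at -x
- jig: grey plate 285 x 290 x 8 mm, fixed to the table; x along lanes and leg, away from the robot. Three lanes 46 mm apart, on its +y part, parted by ribs 5 mm thick and 10 mm high over two 30 mm lengths, centred 55 mm either side of the lanes' middle: beside the bars' middles nothing stands between the bars. The sliding leg is on its -y part. Origin 33 mm to -x of its middle, underside
- pull_plate (a point): point on the +x face of the leg's upright pull plate (8 mm thick, 98 mm wide in y, 30 to 70 mm over the table), on the leg's centre line, 37 mm to -x of the leg's origin, 54 mm over the table; axes as the leg's. The plate spans 62 mm to -y and 36 mm to +y of here. Fingers let down at its +x side, astride fin and open lever, can draw the leg to -x by it
- fin (a point): point on the outer (+y) face of the leg's upright fin, 13 mm to +y of the leg's centre line, 54 mm over the table, 11 mm to +x of the pull plate; axes as the leg's. The fin is 10 mm thick, 38 mm high, and runs 87 mm to +x from the plate; the lever closes towards its other (-y) side
- leg: the jig's steel sliding leg; it slides level along its own x, parallel to the lanes. A spring pulls it to +x, away from the robot: 4 N at its start, on a stop, 6 N at its full 90 mm travel; friction under 1 N. It springs back if let go, even with the lever closed. Its flat top, 30 mm over the table, carries pull plate, fin and lever. Origin on its centre line, 8 mm over the table; z up
- leg_grip (a point): point on the leg's centre line, moving with it, 54 mm over the table, 11 mm to +x of the pull plate's inner face, midway between the outer faces of the fin and the closed lever (26 mm apart there, in y): where to hold the leg with the lever closed; axes as the leg's
- cam_lever (a joint): angle of the black cam lever: 0 closed (parallel to the fin, on a stop), 0.45 fully open; starts 0.34 to 0.42, stays where left. Upright hinge on the leg 45 mm to +x of its origin, 8 mm to -y of its centre line; lever 77 mm long to -x of the hinge, 10 thick, 32 to 68 mm over the table; open, its free end stands up to 32 mm further to -y. About 4 N to +y near the free end closes it
- lever_tip (a point): point near the lever's free end, mid-thickness and half-way up, 71 mm from its hinge
- pointer (a point): tip of the small pointer blade (4 mm thick in x) on the +y side of the leg, 30 mm to +x of the leg's origin; axes as the leg's
- mark (a point): tip of the steel index tab (an upright blade 4 mm thick in x, 20 mm high) that stands on the jig plate beside the leg: the length mark, 35 to 65 mm to -x of where the pointer starts; axes as the jig's. The leg is at length when the pointer and this have the same position along x

How it is judged (in metres and radians):
On the way, in this order (a step that is already met when the one before it is completed fails the run):
1. the loose bar lies released and still on the cork strip, head the same way as the others (x of bar_mid in the frame of strip_top between -0.02 and 0.02 m and y of bar_mid in the frame of strip_top between -0.01 and 0.01 m and z of bar_mid in the frame of strip_top between 0.006 and 0.018 m and x of bar_head in the frame of strip_top below -0.04 m and angle between the x axis of bar_mid and the x axis of strip_top, either way round below 0.12 rad and angle between bar_mid's own z axis and vertical below 0.1 rad and contact force between the fingers and bar below 0.1 N and linear speed of bar below 0.02 m/s), for 0.2 s.
2. the leg is held with its pointer at the index tab while the lever is still open (x of pointer in the frame of mark between -0.005 and 0.005 m and value of joint cam_lever above 0.2 rad and contact force between the fingers and leg above 1 N), for 0.2 s.
At the end, for the whole second after the job is handed in: Bar released, flat over the strip (20 mm along, 10 mm across, 0.12 rad), head at the lane's -x end; pointer within 5 mm of the index tab along x; lever within 0.06 rad of closed; fingers still bear on the leg or its lever with over 2 N; leg still (all of step 1 and x of pointer in the frame of mark between -0.005 and 0.005 m and value of joint cam_lever below 0.06 rad and contact force between the fingers and leg above 2 N and linear speed of leg below 0.02 m/s); the arm keeps its last pose, push and grip.
It fails at once if a bar already in the jig is moved by more than 15 mm (distance of any of laid_a_mid, laid_b_mid from where it was at the start of the episode above 0.015 m).
It fails at once if the loose bar is dropped or thrown (over 0.7 m/s out of the fingers) (linear speed of bar above 0.7 m/s and contact force between the fingers and bar below 0.1 N).
It fails at once if the lever is closed with the pointer more than 8 mm off the index tab (value of joint cam_lever below 0.12 rad and not (x of pointer in the frame of mark between -0.008 and 0.008 m)).
It also fails if it takes over 61 s, if anything falls off the work surface, if the arm or the gripper's body presses on something with over 40 N, if the wrist force passes 120 N, or if a joint passes its speed limit or range.

## Working session

There is one attempt and no reset: what is moved stays moved. The work goes in short steps, Python scripts to look and compute and a tool call to move; the robot and the scene stay as the last step left them, time stands still between calls to the robot, and variables do not carry over. Pictures are saved under pics/ and viewed, and the job is handed in when it is done.

Besides the shell and the picture viewer there is one more tool, called after "Call:" as a command line: name --argument value ..., lists and objects as JSON in quotes. drive_tool: Moves the arm, as the interface text tells. Shifts and turns lie within -1 to 1; 1 stands for 0.04 m of shift or 120 degrees of turn. Its arguments: {"type":"object","properties":{"increments":{"type":"array"},"hand":{"type":"number"},"squeeze":{"type":"number"}},"required":["increments"]}

```bash
mkdir -p pics; ls; python3 - <<'E'
from cell import env
import cv2, numpy as np, pickle
o=env.get_obs(); print({k:np.round(v,4).tolist() for k,v in o.items()})
for n in("scene","top","wrist"):
    c=env.read_camera(n); cv2.imwrite(f"pics/{n}0.png",c["frame"][:,:,::-1])
    pickle.dump(c,open(f"pics/{n}0.pkl","wb"))
    print(n,c["fx"],c["cx"],c["cy"],np.round(c["R"],4).tolist(),np.round(c["t"],4))
E
```

```text
pics
{'time_s': 0.0, 'qpos': [-69.7231, 18.438, -4.0152, 83.175, 1.2956, 78.54, -3.2594], 'joint_velocities': [-0.1069, 0.0149, 0.0335, 0.0666, 0.0541, 0.0159, -0.0045], 'effort': [0.0, -49.1305, -0.4042, -31.2516, -0.0639, 0.044, 0.0002], 'tool_pos': [0.2165, 0.6123, 0.2215], 'tool_rot': [-176.5949, 89.8921, -106.0618], 'force': [-1.4374, 1.2199, 0.3933], 'wrist_torque': [0.0292, -0.0561, 0.0179], 'grip_width': 0.0872}
scene 373.2031224577942 318.3810956401491 195.15477007472865 [[-0.5707, 0.8211, 0.0019], [0.6879, 0.4794, -0.5449], [-0.4484, -0.3097, -0.8385]] [ 0.3913 -0.3296  0.9916]
top 373.9022383323761 324.39035372960876 188.92122319749296 [[0.0268, -0.9995, -0.0193], [-0.9988, -0.026, -0.0414], [0.0409, 0.0204, -0.999]] [-0.0657  0.5739  0.7832]
wrist 296.88527703863883 316.8439078384389 201.53153083127268 [[0.333, 0.9429, -0.0017], [0.9003, -0.3174, 0.2979], [0.2804, -0.1007, -0.9546]] [-0.6493 -0.0361  0.3922]
```

View pics/scene0.png

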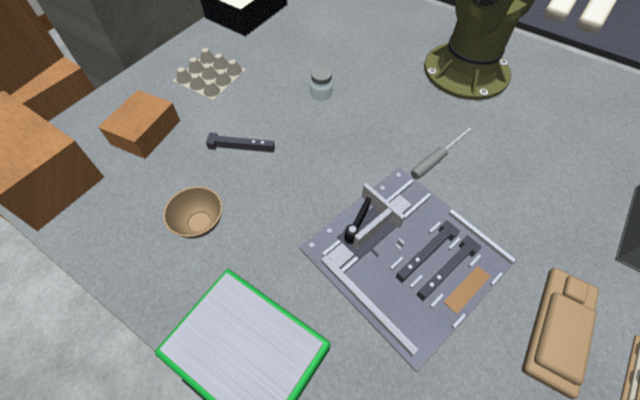

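View pics/top0.png

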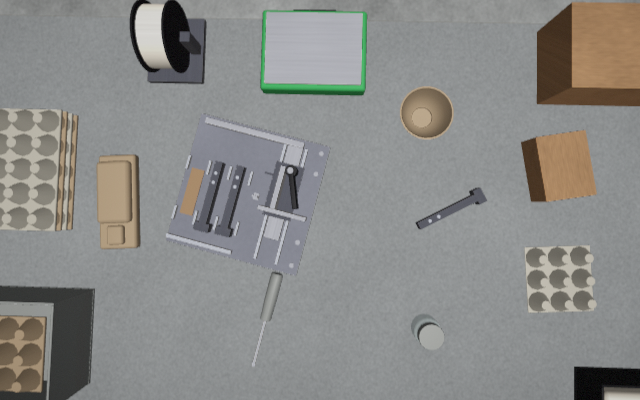

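View pics/wrist0.png

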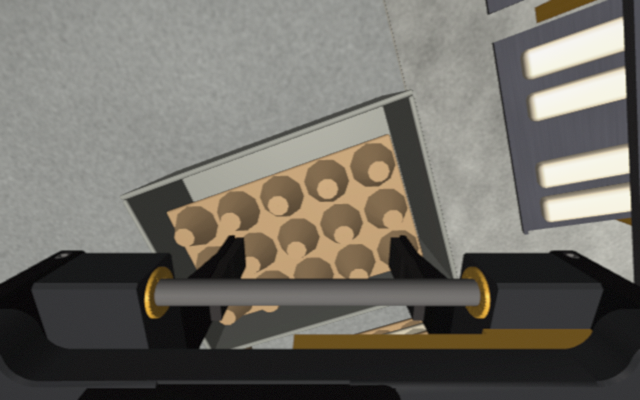

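Top view: the loose bar is at about (450,208) with its head at (479,195). In the jig, the strip lies at (191,191), the laid bars at (210,196) and (231,200), and the leg at about (282,205). Next I measure them.

```bash
cat > h.py <<'E'
import numpy as np, cv2, pickle
from scipy.spatial.transform import Rotation as Ro
def ray(c,u,v):
    d=np.array([(u-c["cx"])/c["fx"],(v-c["cy"])/c["fy"],1.]); R=np.array(c["R"]);t=np.array(c["t"]).ravel()
    return -R.T@t, R.T@d
def pl(c,u,v,z):
    o,d=ray(c,u,v); return o+d*(z-o[2])/d[2]
def proj(c,X):
    p=np.array(c["R"])@np.array(X)+np.array(c["t"]).ravel(); return np.array([c["cx"]+c["fx"]*p[0]/p[2],c["cy"]+c["fy"]*p[1]/p[2]])
def tri(c1,p1,c2,p2):
    A=[];b=[]
    for c,p in((c1,p1),(c2,p2)):
        o,d=ray(c,*p); d=d/np.linalg.norm(d); M=np.eye(3)-np.outer(d,d); A.append(M);b.append(M@o)
    return np.linalg.lstsq(np.vstack(A),np.hstack(b),rcond=None)[0]
def ld(n): return pickle.load(open(f"pics/{n}.pkl","rb"))
def take(n,tag):
    from cell import env
    c=env.read_camera(n); pickle.dump(c,open(f"pics/{tag}.pkl","wb")); cv2.imwrite(f"pics/{tag}.png",c["frame"][:,:,::-1]); return c
def crop(c,x0,y0,x1,y1,s,out):
    im=c["frame"][y0:y1,x0:x1,::-1]; cv2.imwrite(out,cv2.resize(im,None,fx=s,fy=s,interpolation=cv2.INTER_CUBIC))
E
python3 - <<'E'
from h import *
t=ld("top0");s=ld("scene0")
crop(t,160,105,340,285,4.4,"pics/c1.png".replace("c1","ct")) if 0 else crop(t,160,105,340,280,3.4,"pics/ct.png")
crop(s,290,160,530,380,2.7,"pics/cs.png")
# bar mask
g=t["frame"].max(2); m=np.zeros_like(g); m[180:235,405:500]=(g[180:235,405:500]<85)*255
for (cc,nm,roi) in((t,"top",(405,180,500,235)),(s,"scene",(195,125,285,160))):
    g=cc["frame"].max(2); m=np.zeros_like(g); x0,y0,x1,y1=roi; m[y0:y1,x0:x1]=(g[y0:y1,x0:x1]<90)*255
    ct=max(cv2.findContours(m,cv2.RETR_EXTERNAL,cv2.CHAIN_APPROX_NONE)[0],key=cv2.contourArea)
    print(nm,cv2.minAreaRect(ct),cv2.contourArea(ct)); crop(cc,*roi,7,f"pics/b_{nm}.png")
# strip
for cc,nm in((t,"top"),(s,"scene")):
    hsv=cv2.cvtColor(cc["frame"],cv2.COLOR_RGB2HSV); m=cv2.inRange(hsv,(8,90,100),(20,255,255))
    for ct in cv2.findContours(m,cv2.RETR_EXTERNAL,cv2.CHAIN_APPROX_NONE)[0]:
        if cv2.contourArea(ct)>300: print(nm,cv2.minAreaRect(ct),cv2.contourArea(ct))
E
```

```text
top ((447.0797119140625, 207.99110412597656), (7.198660373687744, 70.1136474609375), 59.676395416259766) 75.5
scene ((240.47235107421875, 145.5248565673828), (67.2227554321289, 8.251737594604492), 3.012787342071533) 360.5
top ((191.5859832763672, 191.1905517578125), (11.72280216217041, 45.017704010009766), 15.52410888671875) 465.0
top ((565.4729614257812, 165.3378143310547), (65.5951919555664, 50.79928970336914), 80.53767395019531) 3152.0
top ((605.4999389648438, 45.49999237060547), (66.99998474121094, 84.99998474121094), -0.0) 5662.0
scene ((466.61163330078125, 288.9819030761719), (16.278472900390625, 49.43571090698242), 42.137596130371094) 740.5
scene ((133.55694580078125, 116.97901916503906), (45.21474838256836, 67.1487808227539), 36.09828567504883) 1968.5
scene ((40.0, 125.5), (137.0, 80.0), 90.0) 5081.0
```

```bash
python3 - <<'E'
import cv2,numpy as np
a=cv2.imread("pics/b_top.png");b=cv2.imread("pics/b_scene.png")
w=max(a.shape[1],b.shape[1]); p=lambda i:cv2.copyMakeBorder(i,0,0,0,w-i.shape[1],0)
o=np.vstack([p(a),p(b)]); print(o.shape); o=o[:600]; cv2.imwrite("pics/bb.png",o)
E
```

```text
(630, 665, 3)
```

View pics/ct.png

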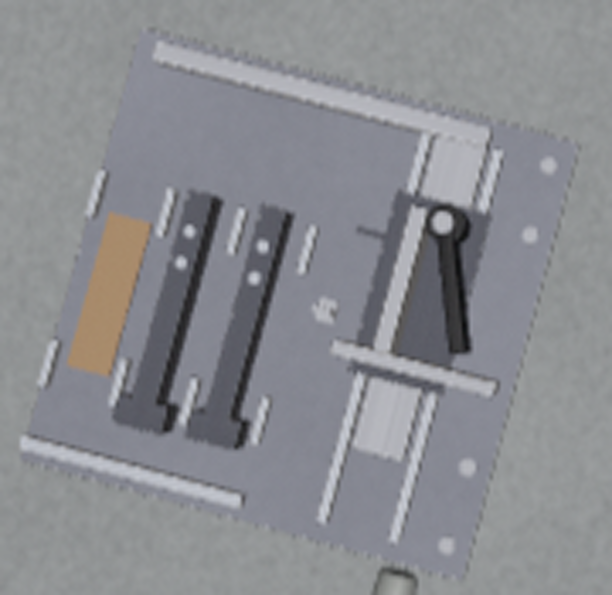

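View pics/cs.png

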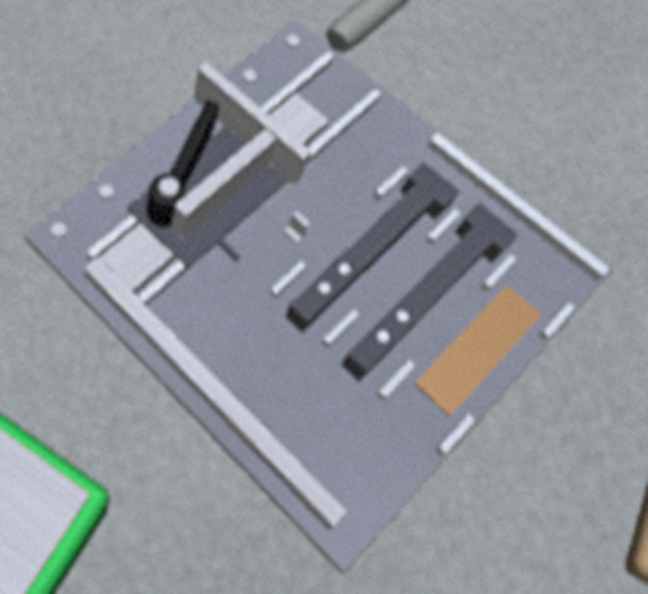

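View pics/bb.png

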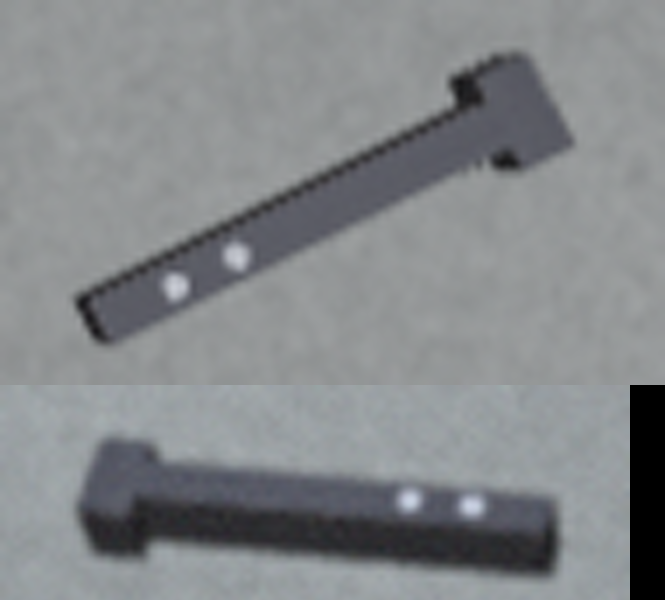

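```bash
python3 - <<'E'
from h import *
t=ld("top0");s=ld("scene0")
T=tri(t,(419.3,225.3),s,(273.4,143.1));H=tri(t,(483,193.6),s,(207.7,137.4))
print("bar tail,head top",T,H,np.linalg.norm(T-H))
T=pl(t,419.3,225.3,.024);H=pl(t,483,193.6,.024);print(T,H,np.linalg.norm(T-H),(T+H)/2,np.degrees(np.arctan2(*(T-H)[[1,0]])))
print("strip tri",tri(t,(191.59,191.19),s,(466.61,288.98)),pl(t,191.59,191.19,.01),pl(s,466.61,288.98,.01))
def u(x,y): return 160+(x+.5)/3.4-.5,105+(y+.5)/3.4-.5
for n,p,z in(("stripfar",(130,217),.01),("stripnear",(88,372),.01),("plate L",(333,347),.07),("plate R",(495,388),.07),("pointer",(360,231),.03),("tab",(325,308),.02),("tab",(325,308),.028),("lever hinge",(441,221),.068),("lever tip",(458,350),.068),("fin far",(420,208),.068),("fin near",(385,350),.068)):
    print(n,pl(t,*u(*p),z))
def us(x,y): return 290+(x+.5)/2.7-.5,160+(y+.5)/2.7-.5
for n,p,z in(("stripfar",(434,397),.01),("stripnear",(526,300),.01),("plate L",(304,157),.07),("plate R",(205,66),.07),("pointer",(236,257),.03),("tab",(297,225),.02),("tab",(297,225),.028),("hinge",(168,187),.068)):
    print("s",n,pl(s,*us(*p),z))
from cell import env
o=env.get_obs();print(Ro.from_euler('xyz',o['tool_rot'],degrees=True).as_matrix().round(3))
E
```

```text
bar tail,head top [ 0.50395036 -0.24851259  0.02360564] [ 0.57345547 -0.37998893  0.02184347] 0.14872825787472355
[ 0.50462194 -0.24944229  0.024     ] [ 0.57377735 -0.37972204  0.024     ] 0.14749672181789433 [ 0.53919965 -0.31458216  0.024     ] 117.96036444662892
strip tri [0.56333751 0.23434384 0.00812477] [0.56321886 0.23382224 0.01      ] [0.56440702 0.23390718 0.01      ]
stripfar [0.6123471  0.22225443 0.01      ]
stripnear [0.51400238 0.24482665 0.01      ]
plate L [0.53454561 0.07893906 0.07      ]
plate R [ 0.51344519 -0.01570541  0.07      ]
pointer [0.6055424  0.07269401 0.03      ]
tab [0.55797309 0.09465324 0.02      ]
tab [0.55781984 0.0930082  0.028     ]
lever hinge [0.60950284 0.01872684 0.068     ]
lever tip [0.53474722 0.00654518 0.068     ]
fin far [0.61679369 0.03122373 0.068     ]
fin near [0.53360075 0.04898627 0.068     ]
s stripfar [0.60979177 0.22335456 0.01      ]
s stripnear [0.51396067 0.24726246 0.01      ]
s plate L [0.5378761  0.07980343 0.07      ]
s plate R [ 0.51232084 -0.01163768  0.07      ]
s pointer [0.60732873 0.07414334 0.03      ]
s tab [0.55790024 0.09563402 0.02      ]
s tab [0.56216931 0.09624473 0.028     ]
s hinge [0.60735076 0.01734717 0.068     ]
[[-0.    -0.943  0.333]
 [-0.001  0.333  0.943]
 [-1.    -0.    -0.001]]
```

Call:
drive_tool --increments '[[[-0.07, -0.89, -0.78], [0, 0, 0]], [[-0.07, -0.89, -0.78], [0, 0, 0]], [[-0.07, -0.89, -0.78], [0, 0, 0]], [[-0.07, -0.89, -0.78], [0, 0, 0]], [[-0.07, -0.89, -0.78], [0, 0, 0]], [[-0.07, -0.89, -0.78], [0, 0, 0]], [[-0.07, -0.89, -0.78], [0, 0, 0]], [[-0.07, -0.89, -0.78], [0, 0, 0]], [[-0.07, -0.89, -0.78], [0, 0, 0]], [[-0.07, -0.89, -0.78], [0, 0, 0]]]' --hand 1

```text
time_s: 1.15
tool_pos: [0.4488, 0.1981, 0.2507]
tool_rot: [-7.4, 90.0, 63.1]
force: [0.4, -0.4, 0.2]
grip_width: 0.0873
```

```bash
cat >> h.py <<'E'
def st():
    from cell import env
    o=env.get_obs(); R=Ro.from_euler('xyz',o['tool_rot'],degrees=True).as_matrix()
    print("t",round(o['time_s'],2),"pos",np.round(o['tool_pos'],4),"zyaw",round(float(np.degrees(np.arctan2(R[1,2],R[0,2]))),2),"xax",np.round(R[:,0],4),"F",np.round(o['force'],2),"w",round(float(o['grip_width']),4),"q",np.round(o['qpos'],1))
    return o,R
def plan(goal,yaw=None,n=None):
    """print total shift in row units (tool axes now) and turn rotvec to goal"""
    o,R=st(); d=R.T@(np.array(goal)-o['tool_pos'])
    if yaw is not None:
        a=np.radians(yaw); z=np.array([np.cos(a),np.sin(a),0]); x=np.array([0,0,-1.]); G=np.column_stack([x,np.cross(z,x),z])
        rv=Ro.from_matrix(R.T@G).as_rotvec(degrees=True); print("turn units",np.round(rv/120,4),"min rows",np.linalg.norm(rv)/8.59)
    print("shift units",np.round(d/.04,3),"min rows",np.linalg.norm(d)/.05,np.abs(d/.04).max())
E
python3 - <<'E'
from h import *
st(); take("wrist","w1"); take("top","t1")
E
```

```text
t 1.15 pos [0.4488 0.1981 0.2507] zyaw 70.54 xax [ 2.e-04  4.e-04 -1.e+00] F [ 0.35 -0.39  0.16] w 0.0873 q [-43.3  -2.4  16.  103.2   0.6  79.   43.1]
```

View pics/w1.png

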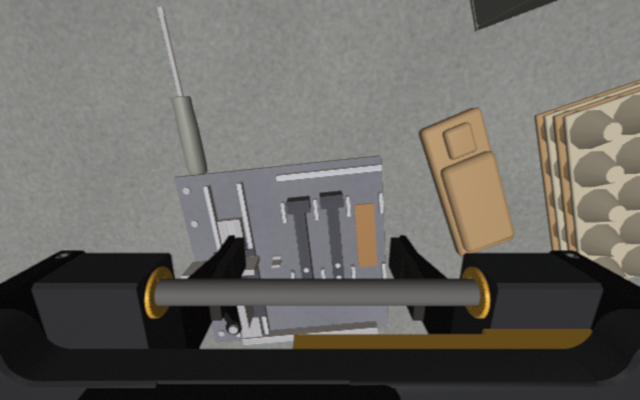

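The wrist view from behind shows the near stop at the top, the laid bars at (300,235) and (332,235), and the strip at (365,235). I move on towards the loose bar.

```bash
cat >> h.py <<'E'
def rows(goal,dyaw,n,dec=2):
    """equal world steps while yaw turns by dyaw total; tool pointing down"""
    o,R=st(); y=np.degrees(np.arctan2(R[1,2],R[0,2])); d=(np.array(goal)-o['tool_pos'])/n; out=[]
    for i in range(n):
        a=np.radians(y+dyaw*i/n); z=np.array([np.cos(a),np.sin(a),0]); x=np.array([0,0,-1.]); G=np.column_stack([x,np.cross(z,x),z])
        out.append([np.round(G.T@d/.04,dec).tolist(),[round(-dyaw/n/120,3),0,0]])
    print(out)
E
python3 -c "
from h import *
rows([.50,-.24,.2],-42.5,10)"
```

```text
t 1.25 pos [0.4518 0.1926 0.2512] zyaw 69.85 xax [ 0.0023 -0.0019 -1.    ] F [1.28 0.16 1.7 ] w 0.0871 q [-43.1  -2.4  16.4 103.2   0.8  79.   43. ]
[[[0.13, -0.49, -0.97], [0.035, 0, 0]], [[0.13, -0.56, -0.94], [0.035, 0, 0]], [[0.13, -0.62, -0.89], [0.035, 0, 0]], [[0.13, -0.69, -0.84], [0.035, 0, 0]], [[0.13, -0.75, -0.79], [0.035, 0, 0]], [[0.13, -0.81, -0.73], [0.035, 0, 0]], [[0.13, -0.86, -0.67], [0.035, 0, 0]], [[0.13, -0.9, -0.6], [0.035, 0, 0]], [[0.13, -0.95, -0.54], [0.035, 0, 0]], [[0.13, -0.98, -0.46], [0.035, 0, 0]]]
```

Call:
drive_tool --increments '[[[0.13, -0.49, -0.97], [0.035, 0, 0]], [[0.13, -0.56, -0.94], [0.035, 0, 0]], [[0.13, -0.62, -0.89], [0.035, 0, 0]], [[0.13, -0.69, -0.84], [0.035, 0, 0]], [[0.13, -0.75, -0.79], [0.035, 0, 0]], [[0.13, -0.81, -0.73], [0.035, 0, 0]], [[0.13, -0.86, -0.67], [0.035, 0, 0]], [[0.13, -0.9, -0.6], [0.035, 0, 0]], [[0.13, -0.95, -0.54], [0.035, 0, 0]], [[0.13, -0.98, -0.46], [0.035, 0, 0]]]'

```text
time_s: 2.25
tool_pos: [0.504, -0.2326, 0.1984]
tool_rot: [17.3, 90.0, 45.7]
force: [1.4, 0.8, -0.5]
grip_width: 0.0868
```

```bash
python3 - <<'E'
from h import *
c=take("wrist","w2"); o,R=st()
print("cam centre in tool",R.T@(ray(c,0,0)[0]-o['tool_pos']),"fwd",R.T@np.array(c["R"])[2])
E
```

```text
t 2.3 pos [ 0.5026 -0.2413  0.1977] zyaw 27.77 xax [-3.0e-04 -6.9e-03 -1.0e+00] F [ 0.05 -4.71 -0.13] w 0.0872 q [-16.6   9.1  43.7 100.   -6.2  73.3  56.3]
cam centre in tool [-0.16364237  0.08860433  0.00363781] fwd [ 0.95638074 -0.29203823  0.00703977]
```

View pics/w2.png

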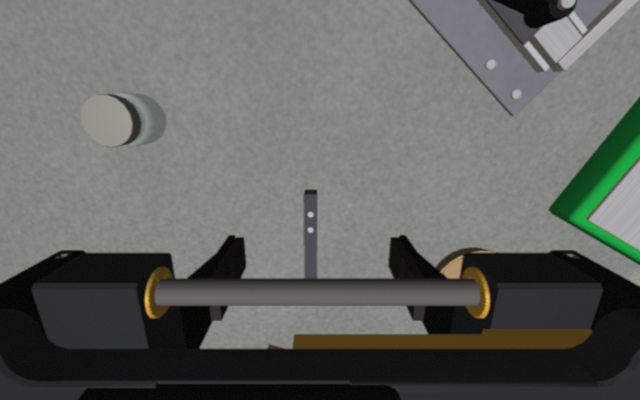

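The bar's tail end shows at (310,190), lying along the image vertical, so the yaw fits. I compare it with the earlier estimate.

```bash
python3 - <<'E'
from h import *
c=ld("w2"); f=c["frame"]; g=f.max(2).astype(int)
for v in (192,198,205,222,240,260,275):
    r=g[v,290:332]; i=np.where(r<105)[0]+290; print(v,i.min(),i.max())
print(f[188:198,310].tolist())
crop(c,280,180,345,285,5.5,"pics/w2c.png")
t=ld("top0")
T,H=pl(t,419.3,225.3,.024),pl(t,483,193.6,.024)
for a in(0,.25,.5): print(proj(c,T+(H-T)*a))
st()
E
```

```text
192 304 316
198 304 316
205 304 316
222 304 316
240 304 316
260 305 316
275 305 316
[[132, 133, 130], [95, 95, 93], [52, 51, 51], [31, 30, 30], [30, 29, 30], [39, 37, 38], [59, 56, 59], [73, 72, 78], [77, 77, 84], [76, 76, 82]]
[310.51977348 195.57307075]
[310.46761974 224.6533413 ]
[310.41853932 252.01997169]
t 2.3 pos [ 0.5026 -0.2413  0.1977] zyaw 27.77 xax [-3.0e-04 -6.9e-03 -1.0e+00] F [ 0.05 -4.71 -0.13] w 0.0872 q [-16.6   9.1  43.7 100.   -6.2  73.3  56.3]
```

View pics/w2c.png

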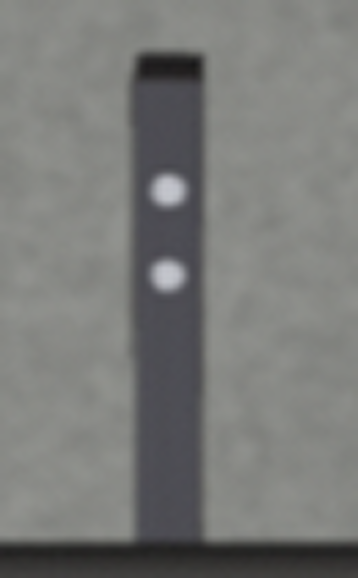

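```bash
python3 -c "
from h import *
plan([.539,-.3146,.05],28)"
```

```text
t 2.3 pos [ 0.5026 -0.2413  0.1977] zyaw 27.77 xax [-3.0e-04 -6.9e-03 -1.0e+00] F [ 0.05 -4.71 -0.13] w 0.0872 q [-16.6   9.1  43.7 100.   -6.2  73.3  56.3]
turn units [-0.0019 -0.0016  0.0028] min rows 0.05277976919186508
shift units [ 3.706 -2.024 -0.037] min rows 3.378185581150536 3.705680946929848
```

Call:
drive_tool --increments '[[[0.6, -0.5, -0.01], [0, 0, 0]], [[0.8, -0.5, -0.01], [0, 0, 0]], [[0.8, -0.5, -0.01], [0, 0, 0]], [[0.8, -0.4, -0.01], [0, 0, 0]], [[0.6, -0.12, 0], [0, 0, 0]], [[0, 0, 0], [0, 0, 0]]]'

```text
time_s: 2.9
tool_pos: [0.5385, -0.3019, 0.0504]
tool_rot: [133.4, 89.6, 161.9]
force: [-0.6, -0.5, -0.4]
grip_width: 0.0876
```

```bash
python3 -c "
from h import *
plan([.539,-.3146,.004],28)"
```

```text
t 2.9 pos [ 0.5385 -0.3019  0.0504] zyaw 28.51 xax [-0.0074  0.0024 -1.    ] F [-0.62 -0.53 -0.42] w 0.0876 q [ -5.6  27.1  40.7  99.5 -19.7  61.2  70.3]
turn units [ 0.0042 -0.0026 -0.0027] min rows 0.07837998491736071
shift units [ 1.159 -0.291 -0.135] min rows 0.9619244085062402 1.1589176263323353
```

Call:
drive_tool --increments '[[[0, 0, 0], [0, 0, 0]]]'

```text
time_s: 3.0
tool_pos: [0.541, -0.3026, 0.0545]
tool_rot: [119.1, 89.9, 147.6]
force: [0.3, -0.8, 0.5]
grip_width: 0.0871
```

```bash
python3 -c "
from h import *
plan([.539,-.3146,.004],28)"
```

```text
t 3.0 pos [ 0.541  -0.3026  0.0545] zyaw 28.56 xax [-1.e-03  6.e-04 -1.e+00] F [ 0.35 -0.79  0.53] w 0.0871 q [ -5.7  26.8  40.9  99.3 -19.6  61.3  70.3]
turn units [ 0.0046 -0.0003 -0.0005] min rows 0.06541662531417217
shift units [ 1.263 -0.241 -0.186] min rows 1.0394075541447139 1.2631446486663076
```

Call:
drive_tool --increments '[[[0.3, -0.24, -0.18], [0.005, 0, 0]], [[0.5, 0, 0], [0, 0, 0]], [[0.4, 0, 0], [0, 0, 0]], [[0, 0, 0], [0, 0, 0]], [[0, 0, 0], [0, 0, 0]]]'

```text
time_s: 3.5
tool_pos: [0.5394, -0.3152, 0.0067]
tool_rot: [0.9, 90.0, 28.9]
force: [0.0, 0.6, 0.3]
grip_width: 0.087
```

```bash
python3 -c "
from h import *
plan([.539,-.3146,.004],28);c=take('wrist','w3');take('scene','s3')"
```

```text
t 3.5 pos [ 0.5394 -0.3152  0.0067] zyaw 27.94 xax [ 1.e-04  1.e-04 -1.e+00] F [0.02 0.6  0.27] w 0.087 q [ -3.   30.8  39.2 100.4 -22.7  57.   72.8]
turn units [-0.0005  0.0001 -0.    ] min rows 0.007144562437396841
shift units [ 0.069  0.018 -0.002] min rows 0.056646778023823445 0.06850428649802254
```

View pics/w3.png

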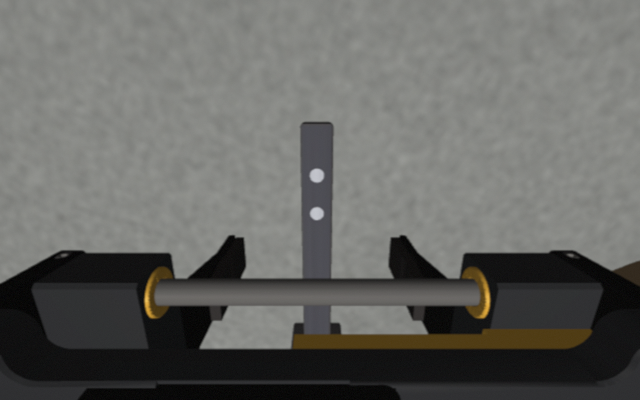

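The bar is centred between the fingers at column 317, with its head edge at row 325. I close and lift.

Call:
drive_tool --increments '[[[0.07, 0, 0], [0, 0, 0]], [[0, 0, 0], [0, 0, 0]], [[0, 0, 0], [0, 0, 0]], [[0, 0, 0], [0, 0, 0]], [[0, 0, 0], [0, 0, 0]], [[0, 0, 0], [0, 0, 0]]]' --hand -1 --squeeze 35

```text
time_s: 4.2
tool_pos: [0.5393, -0.3152, 0.0038]
tool_rot: [-1.6, 90.0, 26.3]
force: [-0.8, 0.4, -0.6]
grip_width: 0.0469
```

```bash
python3 -c "
from h import *
st()"
```

```text
t 4.2 pos [ 0.5393 -0.3152  0.0038] zyaw 27.93 xax [ 1.e-04  1.e-04 -1.e+00] F [-0.77  0.36 -0.59] w 0.0469 q [ -2.9  31.   39.1 100.5 -22.9  56.7  72.9]
```

Call:
drive_tool --increments '[[[0, 0, 0], [0, 0, 0]], [[0, 0, 0], [0, 0, 0]], [[0, 0, 0], [0, 0, 0]], [[0, 0, 0], [0, 0, 0]], [[0, 0, 0], [0, 0, 0]], [[0, 0, 0], [0, 0, 0]]]'

```text
time_s: 4.8
tool_pos: [0.5393, -0.3152, 0.0037]
tool_rot: [5.4, 90.0, 33.3]
force: [1.0, 0.6, -0.3]
grip_width: 0.0156
```

Call:
drive_tool --increments '[[[-0.2, 0, 0], [0, 0, 0]], [[-0.5, 0, 0], [0, 0, 0]], [[-0.8, 0, 0], [0, 0, 0]], [[-0.8, 0, 0], [0, 0, 0]], [[-0.5, 0, 0], [0, 0, 0]], [[-0.2, 0, 0], [0, 0, 0]]]'

```text
time_s: 5.4
tool_pos: [0.5402, -0.316, 0.1264]
tool_rot: [-46.0, 89.8, -18.1]
force: [0.7, 0.1, -2.8]
grip_width: 0.0158
```

```bash
python3 -c "
from h import *
take('wrist','w4'); st()"
```

```text
t 5.45 pos [ 0.5402 -0.3159  0.1263] zyaw 27.93 xax [ 0.0034 -0.001  -1.    ] F [ 0.46 -0.01 -2.2 ] w 0.0153 q [ -6.4  23.   43.2  95.2 -16.8  68.3  68.7]
```

View pics/w4.png

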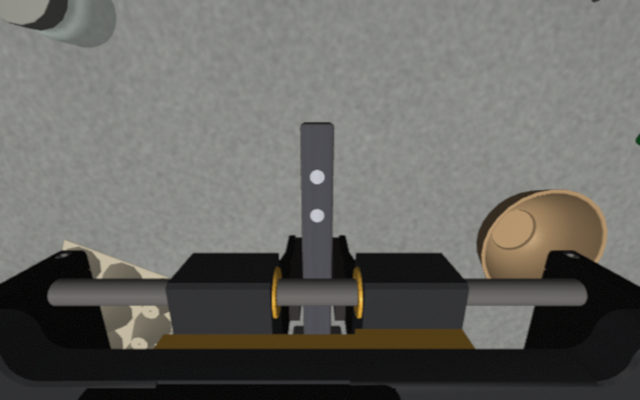

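```bash
python3 - <<'E'
from h import *
c=ld('w4'); o,R=st(); g=c["frame"].max(2); print(g[118:130,317],[(np.where(g[v,290:345]<110)[0]+290)[[0,-1]] for v in(128,150,200,240)])
p0=np.array(o['tool_pos'])
for u,v in((317,124.5),(317,240)):
    oo,d=ray(c,u,v); a=R.T@(oo-p0); b=R.T@d; print(a+b*((-.0203-a[0])/b[0]))
# strip yaw estimate from contour in w1, scene/top
t=ld("top0");s=ld("scene0");w=ld("w1")
for cc,z in((t,.01),(s,.01),(w,.01)):
    hsv=cv2.cvtColor(cc["frame"],cv2.COLOR_RGB2HSV); m=cv2.inRange(hsv,(8,90,100),(20,255,255))
    for ct in cv2.findContours(m,cv2.RETR_EXTERNAL,cv2.CHAIN_APPROX_NONE)[0]:
        if not 300<cv2.contourArea(ct)<1500: continue
        P=np.array([pl(cc,*q[0],z)[:2] for q in ct]); (ce,wh,an)=cv2.minAreaRect((P*1000).astype(np.float32)); print(ce,wh,an)
rows([.56,-.12,.17],-65.5,5)
E
```

```text
t 5.45 pos [ 0.5402 -0.3159  0.1263] zyaw 27.93 xax [ 0.0034 -0.001  -1.    ] F [ 0.46 -0.01 -2.2 ] w 0.0153 q [ -6.4  23.   43.2  95.2 -16.8  68.3  68.7]
[147 144 143 129  73  41  64  77  82  86  86  85] [array([300, 333]), array([301, 333]), array([302, 332]), array([290, 344])]
[-0.0203      0.07563067 -0.00012877]
[-0.0203      0.01710602 -0.00011174]
(563.3374633789062, 233.82801818847656) (25.341941833496094, 96.2159194946289) 76.73817443847656
(563.3342895507812, 234.2450408935547) (25.676572799682617, 97.95197296142578) 76.68329620361328
(563.4019775390625, 234.2101593017578) (26.842424392700195, 99.33822631835938) 76.56289672851562
(566.744384765625, 528.798583984375) (96.0972671508789, 228.9059295654297) 64.7755355834961
(549.9924926757812, 512.5204467773438) (110.8477783203125, 239.83937072753906) 59.35028076171875
t 5.45 pos [ 0.5402 -0.3159  0.1263] zyaw 27.93 xax [ 0.0034 -0.001  -1.    ] F [ 0.46 -0.01 -2.2 ] w 0.0153 q [ -6.4  23.   43.2  95.2 -16.8  68.3  68.7]
[[[-0.22, 0.82, 0.55], [0.109, 0, 0]], [[-0.22, 0.92, 0.35], [0.109, 0, 0]], [[-0.22, 0.98, 0.13], [0.109, 0, 0]], [[-0.22, 0.98, -0.1], [0.109, 0, 0]], [[-0.22, 0.93, -0.32], [0.109, 0, 0]]]
```

```bash
python3 - <<'E'
from h import *
rows([.55,-.04,.17],-65.6,10)
E
```

```text
t 5.45 pos [ 0.5402 -0.3159  0.1263] zyaw 27.93 xax [ 0.0034 -0.001  -1.    ] F [ 0.46 -0.01 -2.2 ] w 0.0153 q [ -6.4  23.   43.2  95.2 -16.8  68.3  68.7]
[[[-0.11, 0.6, 0.34], [0.055, 0, 0]], [[-0.11, 0.63, 0.27], [0.055, 0, 0]], [[-0.11, 0.66, 0.2], [0.055, 0, 0]], [[-0.11, 0.68, 0.12], [0.055, 0, 0]], [[-0.11, 0.69, 0.04], [0.055, 0, 0]], [[-0.11, 0.69, -0.03], [0.055, 0, 0]], [[-0.11, 0.68, -0.11], [0.055, 0, 0]], [[-0.11, 0.66, -0.19], [0.055, 0, 0]], [[-0.11, 0.64, -0.26], [0.055, 0, 0]], [[-0.11, 0.6, -0.34], [0.055, 0, 0]]]
```

Call:
drive_tool --increments '[[[-0.11, 0.6, 0.34], [0.055, 0, 0]], [[-0.11, 0.63, 0.27], [0.055, 0, 0]], [[-0.11, 0.66, 0.2], [0.055, 0, 0]], [[-0.11, 0.68, 0.12], [0.055, 0, 0]], [[-0.11, 0.69, 0.04], [0.055, 0, 0]], [[-0.11, 0.69, -0.03], [0.055, 0, 0]], [[-0.11, 0.68, -0.11], [0.055, 0, 0]], [[-0.11, 0.66, -0.19], [0.055, 0, 0]], [[-0.11, 0.64, -0.26], [0.055, 0, 0]], [[-0.11, 0.6, -0.34], [0.055, 0, 0]]]'

```text
time_s: 6.45
tool_pos: [0.5484, -0.0384, 0.1666]
tool_rot: [-140.1, 89.9, -178.4]
force: [0.1, 0.0, -2.3]
grip_width: 0.016
```

```bash
python3 - <<'E'
from h import *
rows([.5633,.2341,.15],-65.6,10)
E
```

```text
t 6.45 pos [ 0.5484 -0.0384  0.1666] zyaw -38.34 xax [-2.2e-03 -1.0e-04 -1.0e+00] F [ 0.07  0.03 -2.28] w 0.016 q [-44.2  10.9  50.9 103.2  -9.   70.2 -29. ]
[[[0.04, 0.56, -0.39], [0.055, 0, 0]], [[0.04, 0.51, -0.45], [0.055, 0, 0]], [[0.04, 0.45, -0.51], [0.055, 0, 0]], [[0.04, 0.39, -0.56], [0.055, 0, 0]], [[0.04, 0.33, -0.6], [0.055, 0, 0]], [[0.04, 0.26, -0.63], [0.055, 0, 0]], [[0.04, 0.18, -0.66], [0.055, 0, 0]], [[0.04, 0.11, -0.67], [0.055, 0, 0]], [[0.04, 0.03, -0.68], [0.055, 0, 0]], [[0.04, -0.05, -0.68], [0.055, 0, 0]]]
```

Call:
drive_tool --increments '[[[0.04, 0.56, -0.39], [0.055, 0, 0]], [[0.04, 0.51, -0.45], [0.055, 0, 0]], [[0.04, 0.45, -0.51], [0.055, 0, 0]], [[0.04, 0.39, -0.56], [0.055, 0, 0]], [[0.04, 0.33, -0.6], [0.055, 0, 0]], [[0.04, 0.26, -0.63], [0.055, 0, 0]], [[0.04, 0.18, -0.66], [0.055, 0, 0]], [[0.04, 0.11, -0.67], [0.055, 0, 0]], [[0.04, 0.03, -0.68], [0.055, 0, 0]], [[0.04, -0.05, -0.68], [0.055, 0, 0]]]'

```text
time_s: 7.45
tool_pos: [0.5636, 0.2334, 0.1502]
tool_rot: [-46.1, 89.9, -150.5]
force: [-0.1, -0.4, -3.1]
grip_width: 0.0155
```

Call:
drive_tool --increments '[[[0, 0, 0], [0, 0, 0]]]'

```text
time_s: 7.55
tool_pos: [0.5627, 0.2384, 0.1494]
tool_rot: [-79.6, 89.8, 176.6]
force: [-0.5, -0.3, -2.9]
grip_width: 0.0156
```

```bash
python3 - <<'E'
from h import *
plan([.5633,.2341,.05],-103.3)
take("wrist","w5")
E
```

```text
t 7.55 pos [0.5627 0.2384 0.1494] zyaw -103.76 xax [-2.7e-03  2.0e-04 -1.0e+00] F [-0.49 -0.26 -2.89] w 0.0156 q [ -66.8   22.3   52.    95.8  -18.5   71.1 -114.6]
turn units [-0.0038  0.0002  0.0013] min rows 0.056641050126686666
shift units [2.485 0.048 0.099] min rows 1.9902309198061348 2.4853673405735526
```

View pics/w5.png

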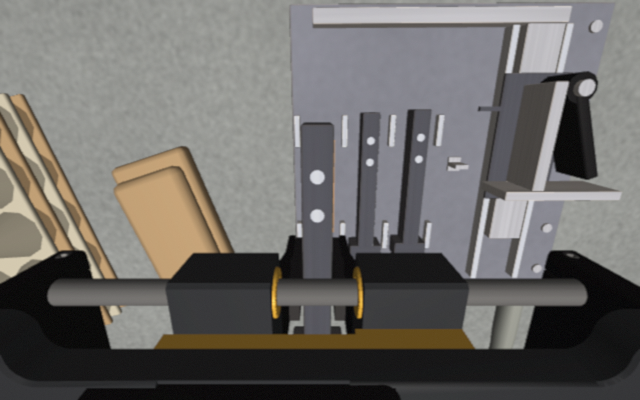

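The bar lies parallel to the laid bars in the image, over the lane at columns 300–333. The pointer is at (490,108) and the tab at (457,165). I lower it.

Call:
drive_tool --increments '[[[0.4, 0.05, 0.1], [-0.004, 0, 0]], [[0.7, 0, 0], [0, 0, 0]], [[0.7, 0, 0], [0, 0, 0]], [[0.5, 0, 0], [0, 0, 0]], [[0.18, 0, 0], [0, 0, 0]], [[0, 0, 0], [0, 0, 0]], [[0, 0, 0], [0, 0, 0]]]'

```text
time_s: 8.3
tool_pos: [0.5663, 0.2274, 0.0531]
tool_rot: [113.0, 89.9, 9.4]
force: [0.0, 0.6, -2.1]
grip_width: 0.0158
```

```bash
python3 - <<'E'
from h import *
plan([.5633,.2341,.015],-103.3)
c=take("wrist","w6"); crop(c,240,90,480,290,3,"pics/w6c.png")
E
```

```text
t 8.3 pos [0.5663 0.2274 0.0531] zyaw -103.64 xax [ 1.e-03  2.e-04 -1.e+00] F [ 0.02  0.6  -2.12] w 0.0158 q [ -63.    28.1   48.7  101.1  -23.7   61.5 -109.7]
turn units [-0.0028 -0.0002 -0.0004] min rows 0.04033971247837381
shift units [ 0.954 -0.113 -0.145] min rows 0.7768364513631978 0.9535301413678553
```

View pics/w6c.png

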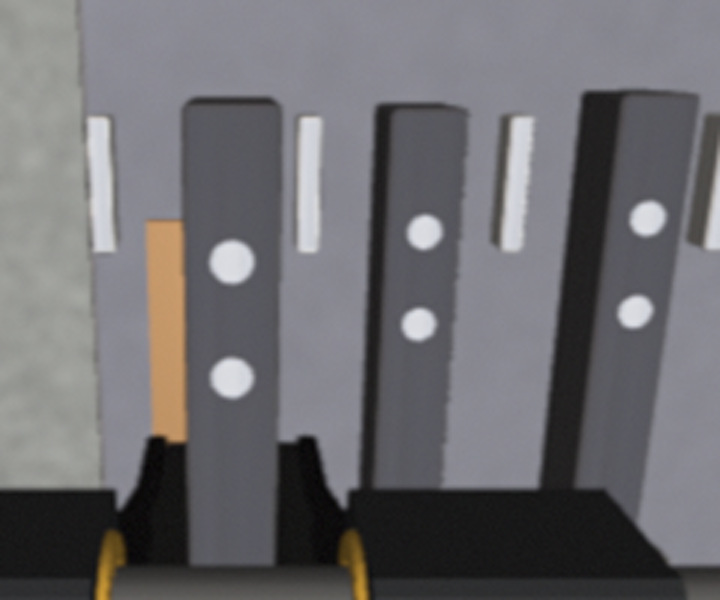

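Call:
drive_tool --increments '[[[0, -0.11, -0.145], [-0.003, 0, 0]], [[0.3, 0, 0], [0, 0, 0]], [[0.25, 0, 0], [0, 0, 0]], [[0, 0, 0], [0, 0, 0]], [[0, 0, 0], [0, 0, 0]]]'

```text
time_s: 8.85
tool_pos: [0.5623, 0.2345, 0.0299]
tool_rot: [-31.0, 89.9, -134.2]
force: [0.5, -0.6, -3.0]
grip_width: 0.0159
```

```bash
python3 - <<'E'
from h import *
plan([.5633,.2341,.014],-103.3)
c=take("wrist","w7"); crop(c,240,90,480,290,3,"pics/w7c.png")
E
```

```text
t 8.85 pos [0.5623 0.2345 0.0299] zyaw -103.23 xax [-9.e-04 -9.e-04 -1.e+00] F [ 0.51 -0.57 -2.96] w 0.0159 q [ -62.7   29.7   47.5  102.   -25.    59.5 -109.2]
turn units [0.0005 0.0005 0.0003] min rows 0.01152229783910238
shift units [0.398 0.027 0.003] min rows 0.31886222889695476 0.3976477488848736
```

View pics/w7c.png

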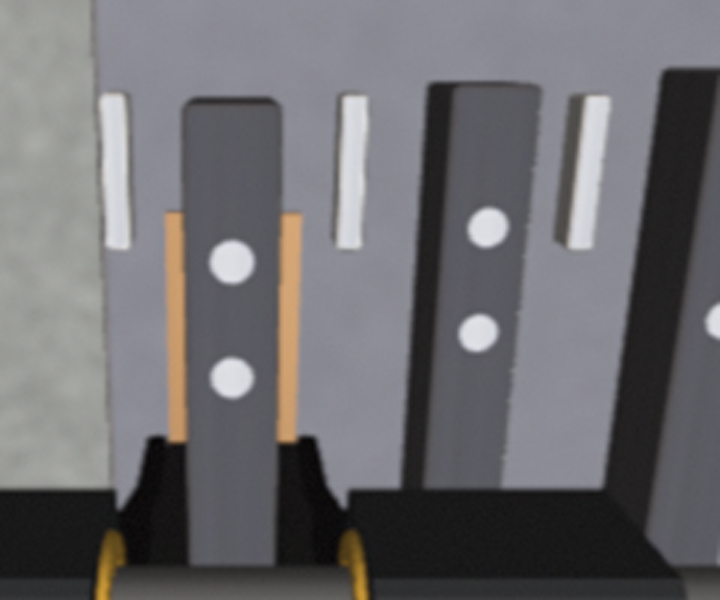

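The bar is centred between the strip's side edges at crop columns 166 and 301. I lower it onto the strip slowly, watching the force.

Call:
drive_tool --increments '[[[0.2, 0.02, 0], [0, 0, 0]], [[0.12, 0, 0], [0, 0, 0]], [[0.05, 0, 0], [0, 0, 0]], [[0, 0, 0], [0, 0, 0]], [[0, 0, 0], [0, 0, 0]]]'

```text
time_s: 9.4
tool_pos: [0.5636, 0.2347, 0.0158]
tool_rot: [104.9, 90.0, 1.6]
force: [0.0, 0.1, -2.6]
grip_width: 0.016
```

```bash
python3 - <<'E'
from h import *
plan([.5633,.2341,.0135],-103.3)
E
```

```text
t 9.4 pos [0.5636 0.2347 0.0158] zyaw -103.23 xax [ 2.e-04  0.e+00 -1.e+00] F [ 0.02  0.08 -2.61] w 0.016 q [ -62.    30.8   46.7  102.4  -26.    58.1 -108.5]
turn units [ 0.0005 -0.     -0.0001] min rows 0.007761223887593621
shift units [ 0.057 -0.003  0.015] min rows 0.04758759185201388 0.057461790886540215
```

Call:
drive_tool --increments '[[[0.03, 0, 0.015], [0, 0, 0]], [[0.02, 0, 0], [0, 0, 0]], [[0.01, 0, 0], [0, 0, 0]], [[0, 0, 0], [0, 0, 0]]]'

```text
time_s: 9.8
tool_pos: [0.5634, 0.2341, 0.0137]
tool_rot: [-173.3, 90.0, 83.5]
force: [-0.7, -0.0, 0.6]
grip_width: 0.0156
```

```bash
python3 - <<'E'
from h import *
plan([.5633,.2341,.0135],-103.3)
E
```

```text
t 9.8 pos [0.5634 0.2341 0.0137] zyaw -103.23 xax [ 0.e+00  2.e-04 -1.e+00] F [-0.73 -0.02  0.55] w 0.0156 q [ -61.9   30.9   46.6  102.5  -26.2   57.9 -108.3]
turn units [ 0.0006 -0.0001  0.    ] min rows 0.008194492409926894
shift units [ 0.006 -0.003 -0.   ] min rows 0.004960836718670302 0.00554509936158293
```

The bar rests on the strip: the force went from -2.6 to +0.6 N. I open part way, to 36 mm, so the fingers clear the neighbouring bar.

Call:
drive_tool --increments '[[[0, 0, 0], [0, 0, 0]], [[0, 0, 0], [0, 0, 0]], [[0, 0, 0], [0, 0, 0]], [[0, 0, 0], [0, 0, 0]], [[0, 0, 0], [0, 0, 0]], [[0, 0, 0], [0, 0, 0]]]' --hand -0.2

```text
time_s: 10.4
tool_pos: [0.5634, 0.2341, 0.0134]
tool_rot: [135.9, 90.0, 32.6]
force: [0.5, 0.1, 0.4]
grip_width: 0.0347
```

Call:
drive_tool --increments '[[[-0.2, 0, 0], [0, 0, 0]], [[-0.5, 0, 0], [0, 0, 0]], [[-0.9, 0, 0], [0, 0, 0]], [[-0.9, 0, 0], [0, 0, 0]], [[-0.6, 0, 0], [0, 0, 0]], [[-0.2, 0, 0], [0, 0, 0]], [[0, 0, 0], [0, 0, 0]]]'

```text
time_s: 11.1
tool_pos: [0.564, 0.2344, 0.1466]
tool_rot: [144.9, 89.9, 41.7]
force: [-0.3, -0.1, -0.6]
grip_width: 0.0348
```

```bash
python3 - <<'E'
from h import *
st()
c=take("wrist","w8"); t=take("top","t8");
E
```

```text
t 11.1 pos [0.564  0.2344 0.1466] zyaw -103.23 xax [ 0.0018  0.0016 -1.    ] F [-0.31 -0.06 -0.62] w 0.0348 q [ -66.7   22.2   52.1   96.3  -18.5   70.5 -113.6]
```

View pics/w8.png

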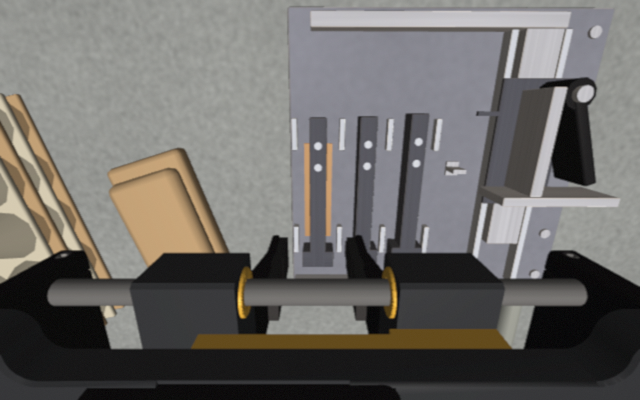

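The bar lies centred on the strip, at columns 305–331 in the image, with its head at row 255 towards the robot like the others. I go over the leg.

```bash
python3 - <<'E'
from h import *
plan([.5454,.0262,.16],-103.3)
E
```

```text
t 11.2 pos [0.5625 0.234  0.1442] zyaw -103.22 xax [-1.7e-03 -6.0e-04 -1.0e+00] F [-0.43  0.41 -0.94] w 0.0348 q [ -66.7   22.3   52.    96.4  -18.5   70.5 -113.6]
turn units [0.0007 0.0004 0.0007] min rows 0.014942100028595858
shift units [-0.392  0.772  5.156] min rows 4.182429464840356 5.155856072803115
```

Call:
drive_tool --increments '[[[-0.15, 0.11, 0.6], [0, 0, 0]], [[-0.15, 0.11, 0.8], [0, 0, 0]], [[-0.1, 0.11, 0.9], [0, 0, 0]], [[0, 0.11, 0.9], [0, 0, 0]], [[0, 0.11, 0.8], [0, 0, 0]], [[0, 0.11, 0.7], [0, 0, 0]], [[0, 0.11, 0.46], [0, 0, 0]], [[0, 0, 0], [0, 0, 0]], [[0, 0, 0], [0, 0, 0]]]' --hand 0.61

```text
time_s: 12.1
tool_pos: [0.5454, 0.026, 0.1606]
tool_rot: [-86.4, 89.9, 170.3]
force: [0.3, 0.5, 0.1]
grip_width: 0.0699
```

```bash
python3 - <<'E'
from h import *
plan([.5454,.0262,.16],-103.3)
c=take("wrist","w9"); t=take("top","t9")
E
```

```text
t 12.1 pos [0.5454 0.026  0.1606] zyaw -103.29 xax [-1.5e-03  2.0e-04 -1.0e+00] F [0.33 0.46 0.12] w 0.0699 q [-57.9  12.5  59.3 104.4 -11.4  69.7 -98.4]
turn units [0.0001 0.     0.0007] min rows 0.009891326748751761
shift units [ 0.014 -0.    -0.006] min rows 0.01229250161919312 0.014131919674712858
```

View pics/w9.png

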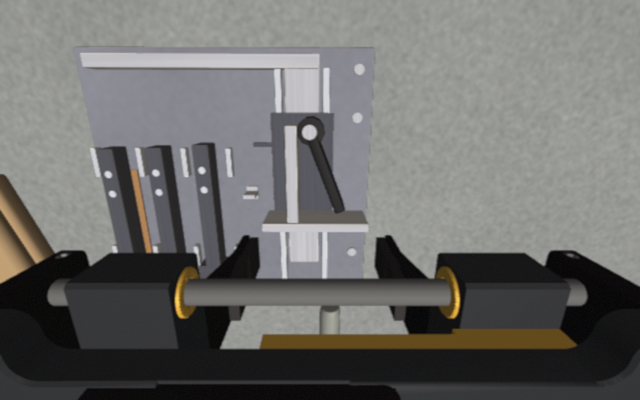

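```bash
python3 - <<'E'
from h import *
c=ld("w9"); crop(c,220,100,380,270,3.5,"pics/w9c.png")
E
```

```text
(no output)
```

View pics/w9c.png

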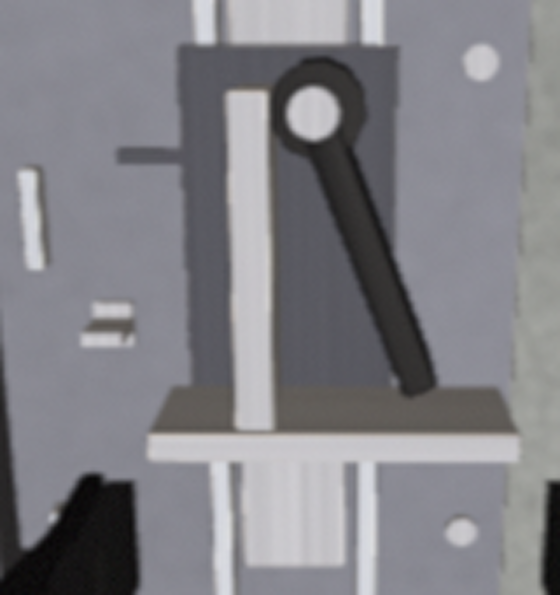

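```bash
python3 - <<'E'
from h import *
a=ld("w5");b=ld("w8");t=ld("t9");s=ld("scene0")
ims=[]
def cr(c,x0,y0,w,h,k): return cv2.resize(c["frame"][y0:y0+h,x0:x0+w,::-1],None,fx=k,fy=k,interpolation=cv2.INTER_CUBIC)
A=cr(a,440,90,70,90,5);S=cr(s,365,220,50,45,8);T=cr(ld("top0"),245,155,45,45,8)
h=450
o=np.hstack([cv2.copyMakeBorder(i,0,h-i.shape[0],0,4,0) for i in(A,)]+[cv2.resize(cv2.copyMakeBorder(S,0,h-S.shape[0],0,4,0),None,fx=1,fy=1)])
cv2.imwrite("pics/tabs.png",o); cv2.imwrite("pics/tabt.png",T); print(o.shape,T.shape)
E
```

```text
(450, 758, 3) (360, 360, 3)
```

View pics/tabs.png

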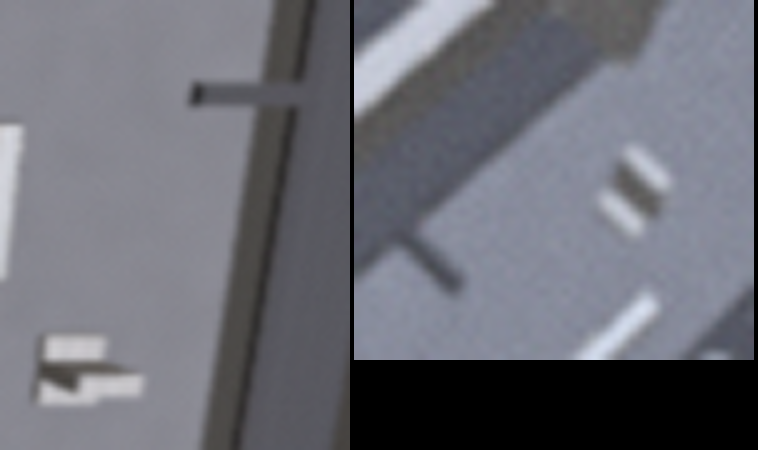

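View pics/tabt.png

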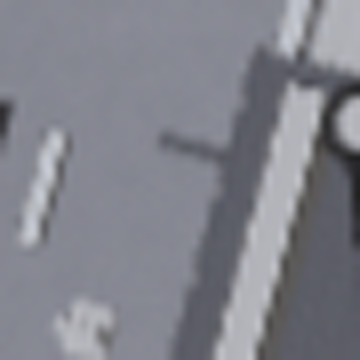

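```bash
python3 - <<'E'
from h import *
c=ld("w9");a=ld("w5")
f9=lambda x,y:(220+(x+.5)/3.5-.5,100+(y+.5)/3.5-.5); f5=lambda x,y:(440+(x+.5)/5-.5,90+(y+.5)/5-.5)
R=np.array([[.9733,-.2297,0],[.2297,.9733,0],[0,0,1]]) ; O=np.array([.531,.0434,0]) # rows? jig axes
ux=np.array([.9733,-.2297,0]);uy=np.array([.2297,.9733,0])
J=lambda P:np.round([ (P-O)@ux,(P-O)@uy,P[2]],4)
tab=tri(c,f9(133,339),a,f5(143,384)); ptr=tri(c,f9(118,155),a,f5(192,94))
print("tab",tab,J(tab),"ptr",ptr,J(ptr),"needed",(tab-ptr)@ux)
for z in(.024,.028): print("tab@",z,J(pl(c,*f9(133,339),z)),J(pl(a,*f5(143,384),z)))
for z in(.02,.024,.028): print("ptr@",z,J(pl(c,*f9(118,155),z)),J(pl(a,*f5(192,94),z)))
for n,p,z in(("plate top +x edge L",(150,434),.07),("R",(517,434),.07),("plate base +x edge L",(172,388),.03),("R",(497,388),.03),("fin near L",(236,430),.068),("fin far L",(226,92),.068),("fin farR",(268,92),.068),("lever tip",(418,392),.068),("lever tip outer",(435,380),.068),("hinge",(313,112),.07)): print(n,J(pl(c,*f9(*p),z)))
E
```

```text
tab [0.55405733 0.08792052 0.02422449] [0.0122 0.0486 0.0242] ptr [0.60718778 0.07577096 0.02703993] [0.0667 0.049  0.027 ] needed -0.05450261965643421
tab@ 0.024 [0.0118 0.0486 0.024 ] [0.0125 0.0486 0.024 ]
tab@ 0.028 [0.013  0.0478 0.028 ] [0.0133 0.0507 0.028 ]
ptr@ 0.02 [0.0659 0.0505 0.02  ] [0.0667 0.0454 0.02  ]
ptr@ 0.024 [0.0664 0.0496 0.024 ] [0.0667 0.0474 0.024 ]
ptr@ 0.028 [0.0668 0.0488 0.028 ] [0.0667 0.0495 0.028 ]
plate top +x edge L [-0.0004  0.0362  0.07  ]
R [-0.0004 -0.0597  0.07  ]
plate base +x edge L [-0.0017  0.0367  0.03  ]
R [-0.0017 -0.0603  0.03  ]
fin near L [-0.0001  0.0139  0.068 ]
fin far L [0.0862 0.0137 0.068 ]
fin farR [0.0862 0.0037 0.068 ]
lever tip [ 0.0105 -0.0337  0.068 ]
lever tip outer [ 0.0138 -0.0381  0.068 ]
hinge [ 0.0817 -0.0071  0.07  ]
```

Measured in leg axes, the pull is about -54 mm, and the lever tip's outer side lies at y ≈ -39 mm. I let the fingers down astride fin and lever.

Call:
drive_tool --increments '[[[0.5, 0, 0], [0, 0, 0]], [[0.8, 0, 0], [0, 0, 0]], [[0.7, 0, 0], [0, 0, 0]], [[0.3, 0, 0], [0, 0, 0]], [[0, 0, 0], [0, 0, 0]], [[0, 0, 0], [0, 0, 0]]]'

```text
time_s: 12.8
tool_pos: [0.5468, 0.0265, 0.0701]
tool_rot: [92.4, 89.9, -10.8]
force: [0.2, 0.9, 1.0]
grip_width: 0.0699
```

```bash
python3 - <<'E'
from h import *
plan([.5454,.0262,.036],-103.3)
c=take("wrist","w10");crop(c,200,60,440,270,3,"pics/w10c.png")
E
```

```text
t 12.8 pos [0.5468 0.0265 0.0701] zyaw -103.19 xax [ 1.e-03 -2.e-04 -1.e+00] F [0.23 0.86 1.05] w 0.0699 q [-53.2  19.9  55.7 109.5 -18.9  60.3 -92.7]
turn units [ 0.001  -0.     -0.0005] min rows 0.014952786343482845
shift units [ 0.854 -0.033  0.015] min rows 0.6835178368596088 0.8536154465185628
```

View pics/w10.png

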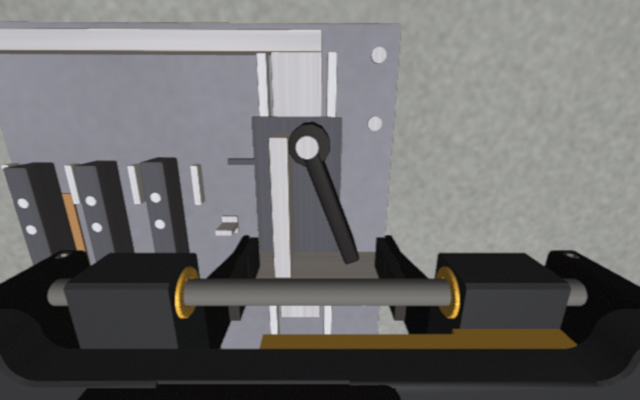

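The fin (column 282) and the lever tip (352,262) both lie between the fingers (columns 240 and 395). I carry on down.

Call:
drive_tool --increments '[[[0.3, -0.02, 0.01], [0, 0, 0]], [[0.3, 0, 0], [0, 0, 0]], [[0.24, 0, 0], [0, 0, 0]], [[0, 0, 0], [0, 0, 0]], [[0, 0, 0], [0, 0, 0]]]'

```text
time_s: 13.35
tool_pos: [0.545, 0.0257, 0.0354]
tool_rot: [-43.1, 90.0, -146.3]
force: [-0.5, -0.0, 0.1]
grip_width: 0.0707
```

```bash
python3 - <<'E'
from h import *
plan([.5454,.0262,.036],-103.3)
E
```

```text
t 13.35 pos [0.545  0.0257 0.0354] zyaw -103.24 xax [-7.e-04 -4.e-04 -1.e+00] F [-0.49 -0.01  0.09] w 0.0707 q [-51.1  22.8  53.7 111.1 -21.8  57.  -90.5]
turn units [0.0005 0.0003 0.0003] min rows 0.008319513157565482
shift units [-0.015  0.007 -0.015] min rows 0.017682342133266415 0.014880679293434087
```

Call:
drive_tool --increments '[[[0, -0.15, 0], [0, 0, 0]], [[0, -0.15, 0], [0, 0, 0]], [[0, -0.15, 0], [0, 0, 0]], [[0, -0.15, 0], [0, 0, 0]], [[0, -0.15, 0], [0, 0, 0]], [[0, -0.15, 0], [0, 0, 0]], [[0, -0.15, 0], [0, 0, 0]], [[0, -0.1, 0], [0, 0, 0]], [[0, 0, 0], [0, 0, 0]], [[0, 0, 0], [0, 0, 0]]]'

```text
time_s: 14.35
tool_pos: [0.5009, 0.0363, 0.0362]
tool_rot: [108.7, 89.9, 5.5]
force: [4.0, -2.1, -1.2]
grip_width: 0.0699
```

```bash
python3 - <<'E'
from h import *
o,R=st(); print("from 0 :",(np.array(o['tool_pos'])-[.531,.0434,0])@R)
c=take("wrist","w11");crop(c,200,60,440,270,3,"pics/w11c.png")
E
```

```text
t 14.35 pos [0.5009 0.0363 0.0362] zyaw -103.23 xax [ 1.5e-03  1.0e-04 -1.0e+00] F [ 3.98 -2.15 -1.2 ] w 0.0699 q [-57.6  16.6  56.6 117.1 -16.9  54.7 -95.4]
from 0 : [-0.03622167 -0.0275983   0.01382564]
```

View pics/w11c.png

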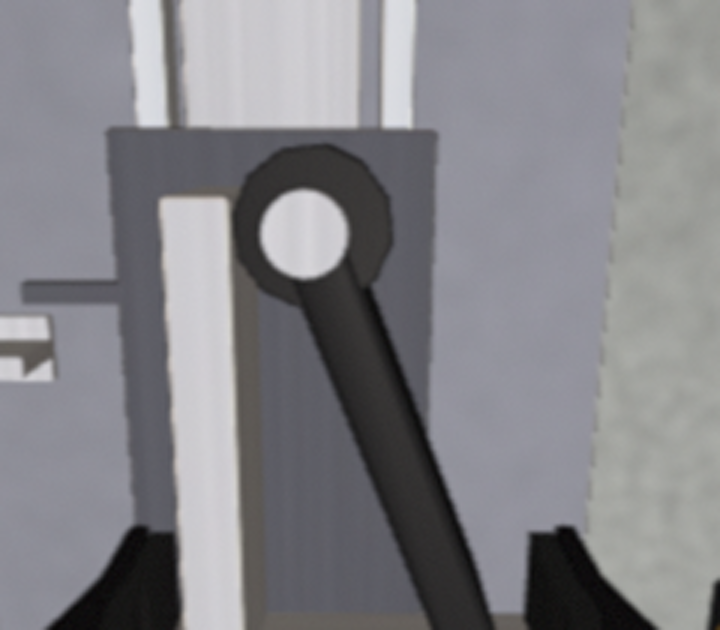

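```bash
python3 - <<'E'
from h import *
c=ld("w11"); crop(c,180,140,260,200,8,"pics/w11d.png")
E
```

```text
(no output)
```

View pics/w11d.png

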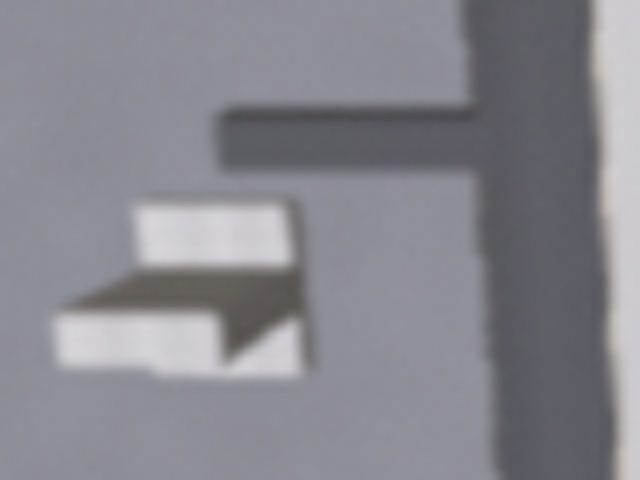

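```bash
python3 - <<'E'
from h import *
c=ld("w11");c9=ld("w9");c5=ld("w5")
f=lambda x,y:(180+(x+.5)/8-.5,140+(y+.5)/8-.5); f9=lambda x,y:(220+(x+.5)/3.5-.5,100+(y+.5)/3.5-.5); f5=lambda x,y:(440+(x+.5)/5-.5,90+(y+.5)/5-.5)
O=np.array([.531,.0434,0]);ux=np.array([.9733,-.2297,0]);uy=np.array([.2297,.9733,0])
J=lambda P:np.round([ (P-O)@ux,(P-O)@uy,P[2]],4)
print("tab tip tri 11/9",J(tri(c,f(222,338),c9,f9(133,339))),"11/5",J(tri(c,f(222,338),c5,f5(143,384))))
for z in(.02,.024,.028): print("tab top edges",z,J(pl(c,*f(222,312),z)),J(pl(c,*f(222,362),z)),J(pl(c,*f(55,340),z)))
for z in(.008,.010,.012): print("foot",z,J(pl(c,*f(300,203),z)),J(pl(c,*f(303,375),z)))
for z in(.022,.024,.028): print("ptr",z,J(pl(c,*f(220,112),z)),J(pl(c,*f(220,168),z)))
E
```

```text
tab tip tri 11/9 [0.0177 0.0444 0.0451] 11/5 [0.0133 0.0509 0.0284]
tab top edges 0.02 [0.0133 0.0539 0.02  ] [0.0093 0.0543 0.02  ] [0.0111 0.067  0.02  ]
tab top edges 0.024 [0.0142 0.0523 0.024 ] [0.0104 0.0528 0.024 ] [0.012  0.0652 0.024 ]
tab top edges 0.028 [0.0151 0.0508 0.028 ] [0.0114 0.0512 0.028 ] [0.013  0.0634 0.028 ]
foot 0.008 [0.0196 0.0511 0.008 ] [0.0052 0.0523 0.008 ]
foot 0.01 [0.02   0.0504 0.01  ] [0.0057 0.0516 0.01  ]
foot 0.012 [0.0203 0.0497 0.012 ] [0.0063 0.0509 0.012 ]
ptr 0.022 [0.029  0.0516 0.022 ] [0.0248 0.0521 0.022 ]
ptr 0.024 [0.0292 0.0509 0.024 ] [0.0251 0.0513 0.024 ]
ptr 0.028 [0.0298 0.0494 0.028 ] [0.0258 0.0498 0.028 ]
```

The pointer is at x = 27.5 mm and the tab at 13.2 mm in my frame, so about 14.3 mm remains.

Call:
drive_tool --increments '[[[0, -0.09, 0], [0, 0, 0]], [[0, -0.09, 0], [0, 0, 0]], [[0, -0.09, 0], [0, 0, 0]], [[0, -0.09, 0], [0, 0, 0]], [[0, 0, 0], [0, 0, 0]], [[0, 0, 0], [0, 0, 0]], [[0, 0, 0], [0, 0, 0]]]'

```text
time_s: 15.1
tool_pos: [0.4872, 0.0396, 0.0362]
tool_rot: [104.6, 89.9, 1.4]
force: [4.7, -2.1, 1.6]
grip_width: 0.0702
```

```bash
python3 - <<'E'
from h import *
o,R=st(); print("from 0 :",(np.array(o['tool_pos'])-[.531,.0434,0])@R)
c=take("wrist","w12");crop(c,180,120,280,195,8,"pics/w12d.png")
E
```

```text
t 15.1 pos [0.4872 0.0396 0.0362] zyaw -103.24 xax [ 0.0012  0.     -1.    ] F [ 4.7  -2.07  1.59] w 0.0702 q [-59.8  14.4  57.5 118.9 -15.   54.2 -97.4]
from 0 : [-0.03623288 -0.04175896  0.01374275]
```

View pics/w12d.png

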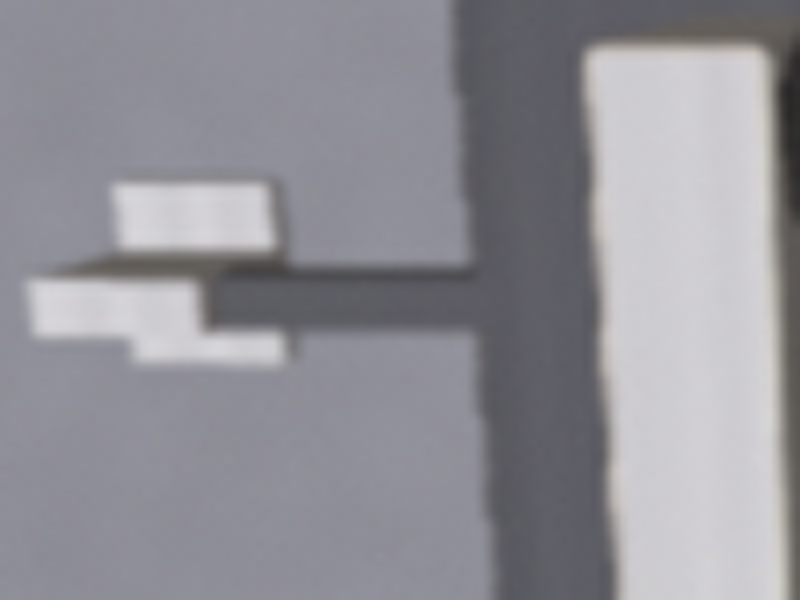

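View pics/w12.png

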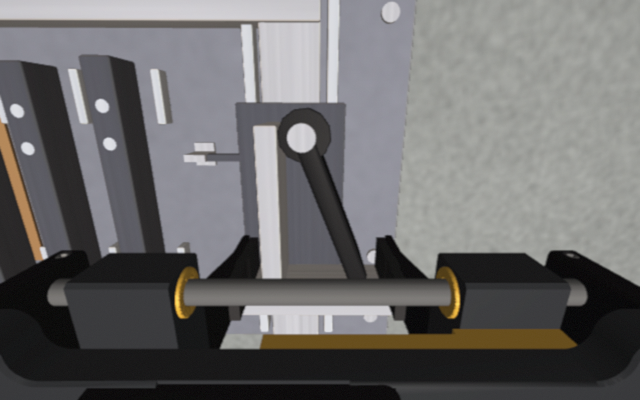

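The pointer is level with the tab: crop rows 270–330 against 280–338. The lever is still open, the fingers bear with about 5 N, and this has lasted over 0.3 s. Now I close the lever in steps, shifting +y so that the fin finger stays just clear.

Call:
drive_tool --increments '[[[0, 0, 0], [0, 0, 0]], [[0, 0, 0], [0, 0, 0]], [[0, 0, 0], [0, 0, 0]]]' --hand 0.31 --squeeze 25

```text
time_s: 15.45
tool_pos: [0.4877, 0.0418, 0.0362]
tool_rot: [148.0, 89.8, 44.9]
force: [5.9, 1.3, -0.2]
grip_width: 0.0585
```

Call:
drive_tool --increments '[[[0, 0, -0.06], [0, 0, 0]], [[0, 0, -0.06], [0, 0, 0]], [[0, 0, 0], [0, 0, 0]], [[0, 0, 0], [0, 0, 0]]]' --hand 0.08

```text
time_s: 15.85
tool_pos: [0.4886, 0.0462, 0.0361]
tool_rot: [151.9, 89.8, 48.6]
force: [5.5, 2.5, 1.7]
grip_width: 0.0476
```

```bash
python3 - <<'E'
from h import *
o,R=st(); print("from 0 :",(np.array(o['tool_pos'])-[.531,.0434,0])@R, "F tool",np.array(o['force'])@R)
c=take("wrist","w13")
E
```

```text
t 15.85 pos [0.4886 0.0462 0.0361] zyaw -103.24 xax [ 0.0021  0.0024 -1.    ] F [5.47 2.46 1.75] w 0.0476 q [-60.1  14.6  57.3 118.7 -15.3  54.2 -97.8]
from 0 : [-0.03619981 -0.04185556  0.00688961] F tool [-1.72831155  4.76066787 -3.64938181]
```

View pics/w13.png

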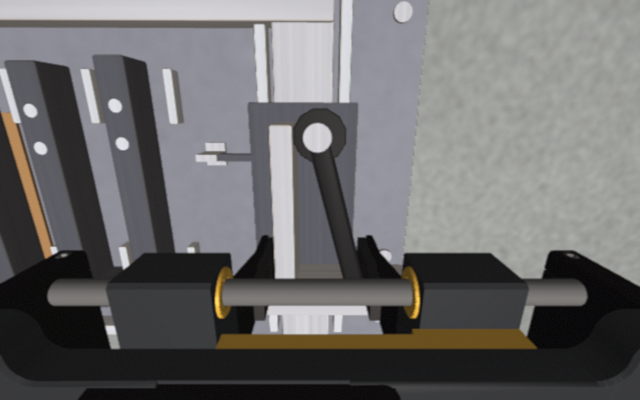

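Call:
drive_tool --increments '[[[0, 0, -0.08], [0, 0, 0]], [[0, 0, -0.08], [0, 0, 0]], [[0, 0, 0], [0, 0, 0]], [[0, 0, 0], [0, 0, 0]]]' --hand -0.15

```text
time_s: 16.3
tool_pos: [0.4897, 0.051, 0.0361]
tool_rot: [124.8, 89.9, 21.6]
force: [5.1, -0.6, 3.3]
grip_width: 0.0373
```

```bash
python3 - <<'E'
from h import *
o,R=st(); print("from 0 :",(np.array(o['tool_pos'])-[.531,.0434,0])@R, "F tool",np.array(o['force'])@R)
c=take("wrist","w14")
E
```

```text
t 16.3 pos [0.4897 0.051  0.0361] zyaw -103.24 xax [ 1.3e-03  5.0e-04 -1.0e+00] F [ 5.13 -0.61  3.25] w 0.0373 q [-60.4  14.9  57.1 118.4 -15.5  54.3 -98.3]
from 0 : [-0.03617549 -0.04185616  0.0020134 ] F tool [-3.24607215  5.13740167 -0.5884979 ]
```

View pics/w14.png

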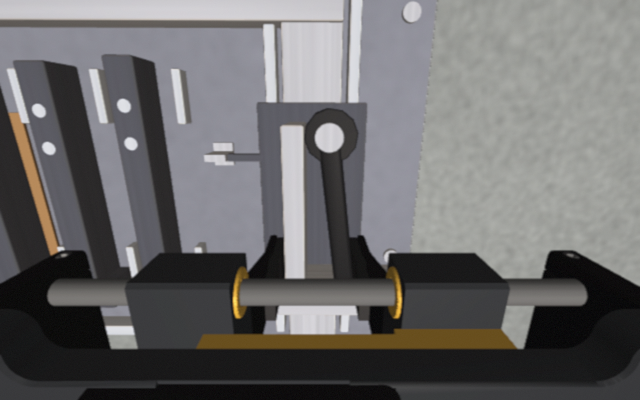

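The lever is half closed and the pointer is still on the tab. I close fully.

Call:
drive_tool --increments '[[[0, 0, -0.03], [0, 0, 0]], [[0, 0, -0.02], [0, 0, 0]], [[0, 0, 0], [0, 0, 0]], [[0, 0, 0], [0, 0, 0]], [[0, 0, 0], [0, 0, 0]], [[0, 0, 0], [0, 0, 0]]]' --hand -1

```text
time_s: 16.95
tool_pos: [0.4904, 0.0544, 0.036]
tool_rot: [153.6, 89.8, 50.4]
force: [5.3, 2.3, 1.1]
grip_width: 0.0254
```

```bash
python3 - <<'E'
from h import *
o,R=st(); print("from 0 :",(np.array(o['tool_pos'])-[.531,.0434,0])@R, "F tool",np.array(o['force'])@R)
c=take("wrist","w15");crop(c,190,110,390,260,4,"pics/w15d.png"); take("top","t15");take("scene","s15")
st()
E
```

```text
t 16.95 pos [0.4904 0.0544 0.036 ] zyaw -103.22 xax [ 0.0019  0.0023 -1.    ] F [5.3  2.34 1.06] w 0.0254 q [-60.5  15.   56.9 118.3 -15.7  54.3 -98.5]
from 0 : [-0.03607964 -0.04204786 -0.00155596] F tool [-1.04748794  4.62737311 -3.4965538 ]
t 17.1 pos [0.4904 0.0545 0.0361] zyaw -103.21 xax [ 0.0019  0.0023 -1.    ] F [6.68 2.03 0.88] w 0.0254 q [-60.5  15.   56.9 118.3 -15.7  54.3 -98.5]
```

View pics/w15d.png

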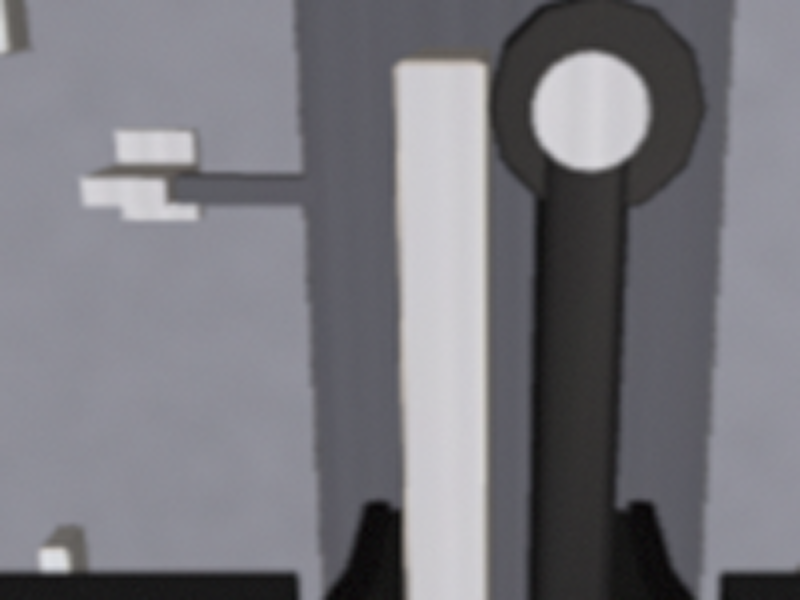

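The lever is parallel to the fin, the opening reads 25.4 mm (26 expected), and the pointer is on the tab. Last check: the placed bar and the numbers.

```bash
python3 - <<'E'
from h import *
t=ld("t15");s=ld("s15"); w=ld("w15")
a=cv2.resize(t["frame"][105:280,160:340,::-1],(400,389)); b=cv2.resize(s["frame"][160:370,290:530,::-1],(400,350)); 
b=cv2.copyMakeBorder(b,0,39,0,0,0); cv2.imwrite("pics/fin.png",np.hstack([a,b]))
f=lambda x,y:(190+(x+.5)/4-.5,110+(y+.5)/4-.5)
ux=np.array([.9733,-.2297,0])
P=pl(w,*f(170,188),.027);T=pl(w,*f(160,192),.028); print("ptr-tab mm",1000*(P-T)@ux)
E
```

```text
ptr-tab mm 0.4249329902175572
```

View pics/fin.png

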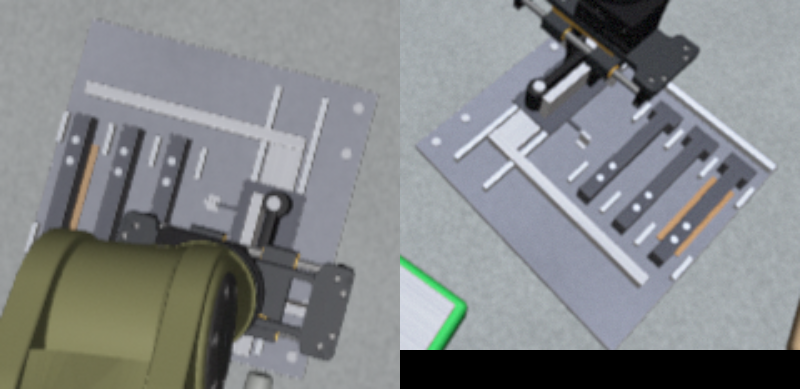

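The three bars lie parallel with their heads at the same end, and cork shows on both sides of the placed bar. I hand in.

```bash
python3 -c "
from cell import env
print(env.sign_off())
from h import *
st()"
```

```text
the job is handed in; nothing more can be done
None
the job is handed in; nothing more can be done
```

I laid the loose bar on the cork strip and let go of it. I then drew the leg to the tab, closed the lever there, and handed in at about 17 s with the leg still held.

- **Bar:** the final pictures show it along the lane, with cork visible on both sides and its head at the same end as the other two. It was set down with the tool about 0.1 mm from the measured strip centre. The laid bars look unmoved by eye; I did not measure them again.
- **Leg:** the pointer measured 0.4 mm from the tab. Before I closed the lever it stood at the tab for about 0.3 s with the fingers bearing on it at roughly 5 N.
- **Lever:** it is parallel to the fin, with the fingers 25.4 mm apart (26 mm expected). The fingers bear on the leg with about 5 N along the slide, plus a 25 N squeeze.

**Checks that disagreed:**
- **Finger and fin:** while closing, the fin-side finger met the fin 2 to 3 mm earlier than I had worked out. This pushed the tool sideways by about 2 mm at 3.5 N, and the pointer stayed on the tab.
- **Tab height:** one of the measurements of the tab's height came out wrong (45 mm against 28 mm) because I matched two different points. I dropped it; the other views agreed within a few millimetres.
- **State after hand-in:** it could not be read, so the last checks above are from just before.

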